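Dip a wafer basket with the guarded lever of a dip lift

TASK

Hang the white dip basket by its bail on the hook of the dip lift, over the tank, and let go of it. Then flip the safety catch in front of the black-knobbed lever right over to the open side, without forcing the lever against it, and pull the lever forward as far as it goes, so that the basket goes down into the tank. The lever springs back when released, so finish while still holding it fully pulled; leave the tape roll, the dish and the mask box where they are.

Things in the scene. Friction and masses are not known exactly. Their poses are not given: they have to be found in the camera images.
- basket_stem (a point): Grip point on the square stem on top of the loose white slotted dip basket (cup 66 mm across, 35 mm high, 120 g; 152 mm tall in all; starts upright). z axis up the stem, y axis along the bail bar. Stem 14 x 14 mm, sides square to x and y, from 97 to 152 mm above the basket's underside; this point is 132 mm above it.
- basket_bar (a point): Middle of the underside of the basket's bail bar: on its centre line, 41 mm below basket_stem, 91 mm above the underside. Bar 8 mm thick, along the basket's y, between legs at y = -31 and +31 mm, peaked 7 mm at its middle so that it centres itself on a hook. Opening under it, down to the rim, 56 mm high, 54 mm wide; the hook enters it from the side.
- basket: The whole basket; origin at the centre of its underside, axes as for basket_stem.
- dip_lift: Fixed dip lift, plate 190 x 330 x 12 mm. Origin at bench height; x to its back (away from the robot at yaw 0), y to its left. Open steel tank 110 x 110 mm, rim 72 mm high, at x 0, y +100 mm, under the hook. Lever and catch at y about -110 mm. White housing 62 mm high along the back, x 53 to 103 mm.
- hook_seat (a point): Middle of the hook's seat, where the bail bar must lie; 180 mm above the bench with the lever at rest; axes as dip_lift. Flat steel arm, 16 mm wide in y, 10 mm thick, coming forward from a rod behind the tank. Seat: gap 28 mm long in x between an upturned tip and a like stop, each 7 mm thick, 14 mm high. The bail comes on over the tip, from the front.
- lift_hook: The moving lift rod with the hook arm; origin under the seat, at bench height with the lever at rest. Geared to the lever: goes down 67 mm per rad, 60 mm in all, and does not move by itself. Fully down, the hung basket's underside is about 30 mm above the bench, inside the tank.
- lever_knob (a point): Centre of the black drum-shaped knob on top of the 10 mm steel lever rod: 32 mm across, 24 mm between its flat ends (along y of dip_lift), its centre 115 mm from the pivot. Pivot axis along y of dip_lift, at x 20, y -110, z 45 mm. At rest the lever leans back 0.35 rad: knob at x 59, z 153 mm.
- lever (a joint): Lever angle, rad: 0 at rest, grows as the knob is pulled forward (the lift's -x, towards the robot); stop at 0.9, knob then at x -40, z 143 mm. A spring returns it: 2 N at the knob at first, 6 N fully pulled. It turns only about 0.1 rad while the catch is shut.
- catch_tab (a point): Centre of the round finger tab of the safety catch: disc 26 mm across, 10 mm thick (in the lift's x). The catch is a 10 mm bar turning about an axis along x at x -30, y -75, z 88 mm of dip_lift; a lug on it reaches back to stop the lever rod. Tab 95 mm from the axis, shut at x -30, y -170, z 88 mm. A pillar 100 mm high stands just behind the hub.
- catch (a joint): Catch angle, rad: 0 shut, bar level across the front of the lever; grows as the tab is lifted and carried over towards the lift's +y; 1.57 bar upright; stop at 2.9, lying over at the other side (tab at y +17, z 111 mm). Turns easily; falls shut below 1.57, falls open beyond.
- tape_roll: Bystander: roll of tape lying flat, 69 mm across, 19 mm high. Origin at the centre of its underside.
- petri_dish: Bystander: clear flat dish, 60 mm across, 15 mm high. Origin at the centre of its underside.
- mask_box: Bystander: flat clear-lidded mask box, 141 x 132 x 22 mm. Origin at the centre of its underside.
Not all that is in view belongs to the job. There is more than one size of the basket; the job needs the larger.

How it is judged:
By the outcome, as a careful person would: the job done as asked, in the order asked, and still so for the second after the job is handed in, while the arm keeps its last pose, push and grip.
It also fails if it takes over 69 s, if anything falls off the work surface, if the arm or the gripper's body presses on something with over 40 N, if the wrist force passes 120 N, or if a joint passes its speed limit or range.

ROBOT

A 6-joint arm with a two-finger parallel gripper is mounted at the origin on a cart in front of the work surface, level with it; the furniture and walls round the work are solid. World frame = base frame: x ahead of the robot, y to its left, z up, the work surface at z = 0. Lengths are in m, angles in rad, forces in N, time in s.
With the tool pointing down it reaches from about 0.35 to 0.975 m from the base axis. Payload 4.9 kg.
Tool frame: the origin (TCP) lies on the centre line of the jaws, within the pads' length; the fingertips stand 14 mm ahead of it and the grasp point (between the pads) lies 5 mm behind it; z points along the fingers, y is the line along which they close (so a half turn about z gives the same grasp; the last joint's range is limited). The gripper opens to 85 mm and grips with 20 to 120 N. Pads are 22 mm wide; open, the fingers measure 114 mm over their backs; the gripper's body (76 mm by 85 mm) begins 54 mm behind the grasp point. The pads swing forward as they close: fully open they stand 13 mm farther back than shut.
Start: joints at [-1.341, 0.053, 1.613, -0, 1.476, -0.119], TCP at [0.214, -0.587, 0.245] pointing down, gripper open.
Joint ranges: [-3.01, 3.01], [-1.01, 2.22], [0.06, 2.58], [-1.02, 4.17], [0.09, 2.62], [-3.14, 3.14]. Speed limits (rad/s): [2.57, 2.57, 3.14, 3.14, 3.14, 3.14].

INTERFACE

Orientations are given as a unit quaternion [w, x, y, z].
In Python, from workcell import manip gives the robot as it stands. The module is installed in compiled form; this text tells all that it offers.
- The arm moves only by the tool drive_tool, never from a script. Its arguments are lists of equal length, an entry for each row: "linear": the shift along the tool's x, y, z in m, a list of three; "yaw": the turn about the tool's z in rad. In form: {"linear": [[dx, dy, dz], ...], "yaw": [yaw, ...]}. A call has 1 to 10 rows; each row shifts and turns the commanded pose from where the row before left it, along the tool's axes as they then stand; what a row does not reach is not made up. A row lasts 1/10 s, in which the tool goes at most 50 mm and 8.59 degrees, less where a joint would pass 70% of its speed; a pose out of reach is approached as far as the arm can. A call is refused whole if a number of a shift passes 0.05 or a number of a turn 0.15, either way. A call with a gripper value outside its range is refused whole. "hand" is the finger opening in m, from 0 to 0.0854, set as the call begins (left out, the last holds). The fingers move at their own pace and stop on an object; "grip_force" is the grip in N (left out, the last holds). Time passes only in rows, so rows that do not move let the fingers close. It gives the time, the measured TCP pose, the force, the opening and the grip force at its end, in the units of the state.
- manip.read_state(): the state, without advancing time (a new reading comes with each control period).
- manip.get_image(name): name is "side" or "top" or "wrist"; returns a dict with "img" (420x560x3 uint8, red, green, blue), "z_map" (420x560 float32, m along the optical axis (not along the pixel's ray), 0 where there is no reading), "K" (3x3 intrinsics, pixels), "origin" and "attitude" of the camera in the world; the wrist camera has in their place "T_tool_cam" (4x4, takes a point from camera to tool coordinates, whose origin is the TCP and whose axes are the flange's). Camera axes: x right, y down, z forward; pixel columns grow to the right and rows downward; lengths in m; the calibration is good to about 2 mm. A picture is of the moment at which its call begins: read the wrist's pose just before it.
- manip.close_job(): hands the job in; it is judged then, once.
The state is a dict: "time": time; "joint_pos": joint angles; "joint_velocities": joint speeds; "joint_torque": joint torques, N m; "tool_pos": TCP position; "orientation": TCP orientation; "contact_force": force on the tool from outside, world axes, zero at the start; "moment": the same for the moment, N m; "opening": opening from 0.0 (shut) to 1.0 (fully open); "grip_force": force on a finger pad.
Only numpy, scipy, OpenCV 4.12 (cv2) and the standard library are available. Lean on these libraries where they do the work, as an engineer would, in place of code of your own. Each camera call takes 0.05 s, during which the arm holds its last target. There are 200 camera calls.

## Working session

There is one attempt and no reset: what is moved stays moved. The work goes in short steps, Python scripts to look and compute and a tool call to move; the robot and the scene stay as the last step left them, time stands still between calls to the robot, and variables do not carry over. Pictures are saved under pics/ and viewed, at most 10 in all, crops included, and the job is handed in when it is done.

Besides the shell and the picture viewer there is one more tool, called after "Request:" as name([rows], argument=value, ...), one row to a line, values as JSON. drive_tool: Moves the arm, as the interface text tells. Its arguments: {"type":"object","properties":{"linear":{"type":"array","items":{"type":"array","items":{"type":"number"}}},"yaw":{"type":"array","items":{"type":"number"}},"hand":{"type":"number"},"grip_force":{"type":"number"}},"required":["linear","yaw"]}

```bash
mkdir -p pics
cat > h.py <<'E'
import numpy as np, cv2
from scipy.spatial.transform import Rotation as R
from workcell import manip
def rot(a):
    a=np.array(a,float)
    return a if a.shape==(3,3) else R.from_quat(a[[1,2,3,0]]).as_matrix()
def grab(n):
    s=manip.read_state(); d=manip.get_image(n)
    if n=="wrist":
        T=np.eye(4); T[:3,:3]=rot(s["orientation"]); T[:3,3]=s["tool_pos"]; T=T@np.array(d["T_tool_cam"])
        d["Rw"],d["o"]=T[:3,:3],T[:3,3]
    else: d["Rw"],d["o"]=rot(d["attitude"]),np.array(d["origin"])
    return d
def ray(d,u,v):
    r=d["Rw"]@np.linalg.inv(d["K"])@np.array([u,v,1.]); return d["o"],r
def onz(d,u,v,z):
    o,r=ray(d,u,v); return o+r*(z-o[2])/r[2]
def dep(d,u,v,w=1):
    p=d["z_map"][int(v)-w:int(v)+w+1,int(u)-w:int(u)+w+1]; p=p[p>0]
    o,r=ray(d,u,v); return o+r*np.median(p) if len(p) else None
def tri(d1,p1,d2,p2):
    o1,r1=ray(d1,*p1);o2,r2=ray(d2,*p2)
    A=np.stack([r1,-r2],1);t=np.linalg.lstsq(A,o2-o1,rcond=None)[0]
    a,b=o1+t[0]*r1,o2+t[1]*r2; return (a+b)/2,np.linalg.norm(a-b)
def cloud(d):
    h,w=d["z_map"].shape; u,v=np.meshgrid(np.arange(w),np.arange(h))
    P=np.stack([u,v,np.ones_like(u)],-1)@np.linalg.inv(d["K"]).T*d["z_map"][...,None]
    P=P@d["Rw"].T+d["o"]; P[d["z_map"]==0]=np.nan; return P
def proj(d,p):
    q=d["K"]@(d["Rw"].T@(np.array(p)-d["o"])); return q[:2]/q[2]
def save(n,img,x=1): cv2.imwrite("pics/"+n,cv2.resize(img,None,fx=x,fy=x,interpolation=cv2.INTER_CUBIC)[...,::-1])
E
python3 - <<'E'
from h import *
s=manip.read_state(); print(s)
for n in("side","top"):
    d=grab(n); save(n+"0.png",d["img"],1.4); print(n,d["o"],d["Rw"].round(3).tolist(),d["K"].tolist())
E
```

```text
{'time': 0.0, 'joint_pos': array([-1.34102440e+00,  5.33137642e-02,  1.61432580e+00,  2.01329620e-05,
        1.47599407e+00, -1.19030056e-01]), 'joint_velocities': array([ 7.50136013e-04,  1.06550310e-03, -1.05252635e-05,  1.33360364e-03,
       -1.49818509e-03,  1.51041358e-03]), 'joint_torque': array([-1.23984140e-03, -3.93684053e+01, -3.70180106e+01, -1.51441332e-04,
        7.11461005e-03,  1.26218328e-05]), 'tool_pos': array([ 0.21345644, -0.58677468,  0.24407071]), 'orientation': array([-1.01948163e-03,  9.84830309e-01,  1.73517208e-01, -4.64717314e-05]), 'contact_force': array([-0.31626218,  0.6494393 , -0.17516149]), 'moment': array([-0.04724492, -0.01904355,  0.00237942]), 'grip_force': 0.0, 'opening': 0.9960859554847519}
side [1.00307884 0.3991744  0.89269961] [[-0.706, 0.543, -0.455], [0.708, 0.533, -0.463], [-0.009, -0.649, -0.761]] [[394.7415300239132, 0.0, 280.05268882401185], [0.0, 394.7415300239132, 210.97319981001522], [0.0, 0.0, 1.0]]
top [ 0.42297244 -0.05161137  1.33346134] [[-0.024, -0.992, 0.127], [-1.0, 0.023, -0.009], [0.006, -0.127, -0.992]] [[456.16013740329157, 0.0, 286.07890542213664], [0.0, 456.16013740329157, 214.1965204196297], [0.0, 0.0, 1.0]]
```

View pics/side0.png

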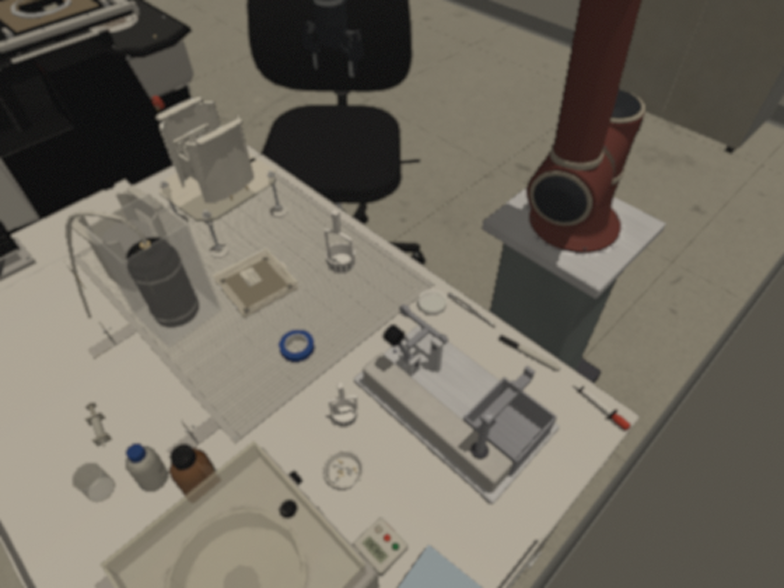

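View pics/top0.png

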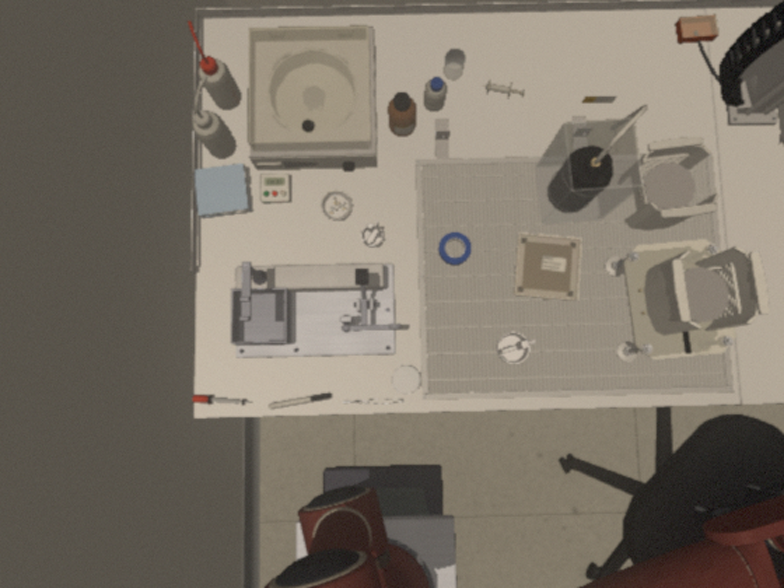

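The pictures show two white baskets, given here as side pixels (view/1.4): A at side (243,172), top (367,248), and B at side (245,290), top (266,168). A looks larger. The lift is at top (224,220) with its tank on the left, and the lever knob is at top (258,197). I'll measure both baskets, check the choice in a crop, and fit the lift.

Run:
```python
from h import *
T=grab("top");S=grab("side")
CT,CS=cloud(T),cloud(S)
for nm,(u,v) in dict(A=(367,248),B=(266,168)).items():
    g=onz(T,u,v,0.04)[:2]
    for n,C in(("top",CT),("side",CS)):
        P=C.reshape(-1,3);P=P[np.isfinite(P).all(1)]
        P=P[(np.linalg.norm(P[:,:2]-g,axis=1)<.07)&(P[:,2]>.012)]
        print(nm,n,g.round(3),len(P),P.min(0).round(3),P.max(0).round(3))
        for lo,hi in((.02,.06),(.06,.1),(.1,.17)):
            q=P[(P[:,2]>lo)&(P[:,2]<hi)]
            if len(q):print("  ",lo,len(q),q.mean(0).round(3),q.min(0).round(3),q.max(0).round(3))
# lift pts from depth at several view pixels (top)
for n,(x,y) in dict(knob=(362,275),tipfrontarm=(243,318),rod=(259,277),plFL=(238,356),plFR=(395,354),plBR=(394,265),tab=(402,327),hub=(350,323),pillar=(352,325),rimFL=(234,343)).items():
    print(n,dep(T,x/1.4,y/1.4).round(3))
a=S["img"][120:330,190:420];b=T["img"][160:260,150:300]
save("c1.png",np.hstack([cv2.resize(a,(394,360)),cv2.resize(b,(394,360))]),1)
```

```text
A top [ 0.486 -0.29 ] 327 [ 0.438 -0.349  0.012] [ 0.548 -0.224  0.163]
   0.02 124 [ 0.487 -0.292  0.037] [ 0.455 -0.321  0.02 ] [ 0.517 -0.256  0.055]
   0.06 28 [ 0.48  -0.272  0.093] [ 0.473 -0.32   0.064] [ 0.496 -0.256  0.1  ]
   0.1 74 [ 0.485 -0.286  0.132] [ 0.477 -0.32   0.1  ] [ 0.496 -0.259  0.163]
A side [ 0.486 -0.29 ] 508 [ 0.456 -0.32   0.012] [ 0.519 -0.252  0.162]
   0.02 244 [ 0.489 -0.288  0.034] [ 0.456 -0.32   0.02 ] [ 0.519 -0.253  0.059]
   0.06 71 [ 0.487 -0.285  0.085] [ 0.474 -0.319  0.06 ] [ 0.499 -0.252  0.1  ]
   0.1 122 [ 0.488 -0.284  0.13 ] [ 0.477 -0.307  0.1  ] [ 0.497 -0.259  0.162]
B top [ 0.724 -0.008] 156 [ 0.655 -0.041  0.012] [0.748 0.018 0.112]
   0.02 66 [ 0.706 -0.004  0.038] [ 0.656 -0.028  0.02 ] [0.747 0.018 0.06 ]
   0.06 58 [ 0.701 -0.007  0.068] [ 0.655 -0.027  0.06 ] [0.748 0.015 0.099]
   0.1 14 [ 0.728 -0.007  0.105] [ 0.723 -0.011  0.101] [ 0.735 -0.002  0.112]
B side [ 0.724 -0.008] 469 [ 0.654 -0.043  0.012] [0.752 0.032 0.109]
   0.02 221 [ 0.693 -0.001  0.037] [ 0.655 -0.028  0.02 ] [0.752 0.025 0.06 ]
   0.06 115 [ 0.702 -0.003  0.069] [ 0.654 -0.026  0.06 ] [0.749 0.024 0.1  ]
   0.1 21 [ 0.729 -0.004  0.107] [ 0.723 -0.009  0.104] [0.735 0.002 0.109]
knob [0.62  0.008 0.169]
tipfrontarm [0.542 0.221 0.196]
rod [0.632 0.213 0.098]
plFL [0.483 0.275 0.01 ]
plFR [ 0.48  -0.049  0.004]
plBR [ 0.667 -0.051  0.002]
tab [ 0.536 -0.065  0.002]
hub [0.538 0.037 0.089]
pillar [0.534 0.033 0.091]
rimFL [0.506 0.268 0.071]
```

View pics/c1.png

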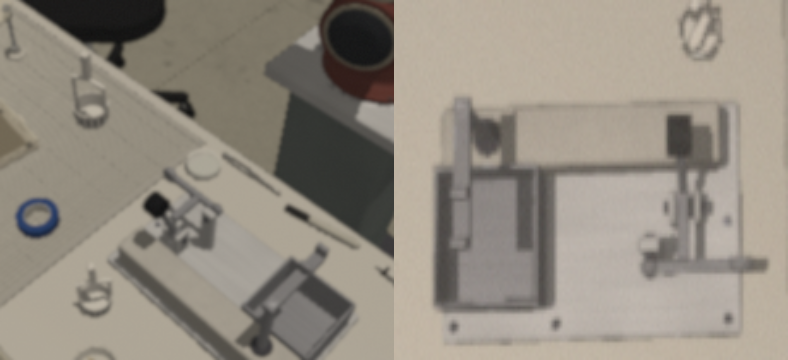

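The crop shows A (crop (90,95)) standing tall with its bail. B (crop (95,290)) is only ~110 mm high, so A is the right one. Next come A's axes and the lift frame.

Run:
```python
from h import *
T=grab("top");S=grab("side")
CT,CS=cloud(T),cloud(S); P=np.vstack([CT.reshape(-1,3),CS.reshape(-1,3)]);P=P[np.isfinite(P).all(1)]
def near(c,r,lo,hi,Q=P):
    q=Q[(np.linalg.norm(Q[:,:2]-c,axis=1)<r)];return q[(q[:,2]>lo)&(q[:,2]<hi)]
m=near([.486,-.29],.1,-.02,.02);print("mat z",np.median(m[:,2]))
for n,C in(("top",CT),("side",CS)):
    Q=C.reshape(-1,3);Q=Q[np.isfinite(Q).all(1)]
    q=near([.486,-.288],.06,.07,.108,Q);
    c,_,an=*cv2.PCACompute(q[:,:2].astype(np.float32),None),0
    print(n,"bail ctr",(q[:,:2].min(0)+q[:,:2].max(0))/2,"dir",an if 0 else _,"ang of y axis",np.arctan2(-_[0][0],_[0][1]))
    q=near([.486,-.288],.03,.13,.175,Q);print(" stem",q.min(0).round(3),q.max(0).round(3),np.median(q,0).round(3))
    q=near([.61,.008],.05,.14,.19,Q);print(" knob",q.min(0).round(4),q.max(0).round(4))
    q=near([.57,.22],.09,.165,.21,Q);print(" arm",len(q),q.min(0).round(4),q.max(0).round(4))
    for a,b in((.165,.186),(.186,.21)):
        k=q[(q[:,2]>a)&(q[:,2]<b)]
        if len(k): print("   z",a,k.min(0).round(4),k.max(0).round(4),np.polyfit(k[:,0],k[:,1],1).round(3) if len(k)>5 else '')
    q=near([.56,.22],.085,.062,.08,Q);r=cv2.minAreaRect(q[:,:2].astype(np.float32));print(" tank rim",r)
    q=near([.53,-.03],.06,.07,.11,Q);print(" catch",len(q),q.min(0).round(3),q.max(0).round(3),np.polyfit(q[:,1],q[:,0],1).round(3))
    q=near([.65,.08],.05,.055,.068,Q);print(" housing",q.min(0).round(3),q.max(0).round(3))
```

```text
mat z 0.005554577697663987
top bail ctr [ 0.48449783 -0.28847057] dir [[-0.28372487  0.95890576]
 [ 0.95890576  0.28372487]] ang of y axis 0.2876764
 stem [ 0.478 -0.297  0.132] [ 0.493 -0.281  0.164] [ 0.485 -0.287  0.157]
 knob [ 0.6037 -0.0024  0.1422] [0.6327 0.0212 0.1747]
 arm 307 [0.5386 0.211  0.1719] [0.6478 0.2281 0.2001]
   z 0.165 [0.5386 0.211  0.1719] [0.6478 0.2272 0.186 ] [0.011 0.212]
   z 0.186 [0.5393 0.2115 0.1864] [0.6433 0.2281 0.2001] [0.003 0.217]
 tank rim ((0.5740814208984375, 0.21696941554546356), (0.11777868121862411, 0.14074021577835083), 87.52960205078125)
 catch 210 [ 0.524 -0.061  0.083] [0.578 0.029 0.106] [0.249 0.54 ]
 housing [0.612 0.032 0.055] [0.662 0.128 0.068]
side bail ctr [ 0.48633689 -0.2860091 ] dir [[-0.2994027  0.9541269]
 [ 0.9541269  0.2994027]] ang of y axis 0.30406657
 stem [ 0.477 -0.296  0.131] [ 0.495 -0.277  0.163] [ 0.49  -0.284  0.148]
 knob [ 0.6048 -0.0009  0.14  ] [0.6357 0.0242 0.172 ]
 arm 450 [0.5403 0.2126 0.1714] [0.649  0.2298 0.197 ]
   z 0.165 [0.5413 0.2126 0.1714] [0.649  0.2298 0.1858] [-0.002  0.224]
   z 0.186 [0.5403 0.2139 0.1867] [0.5825 0.2293 0.197 ] [-0.016  0.231]
 tank rim ((0.574577271938324, 0.21712055802345276), (0.1403915137052536, 0.1186719462275505), 0.0677519142627716)
 catch 227 [ 0.525 -0.059  0.08 ] [0.575 0.03  0.104] [0.181 0.54 ]
 housing [0.614 0.031 0.055] [0.664 0.13  0.067]
```

Run:
```python
from h import *
T=grab("top");C=cloud(T).reshape(-1,3)
W=grab("wrist");print(W["T_tool_cam"].round(3),W["K"].round(1))
a=np.array([.2135,-.587]);b=np.array([.486,-.288])
for t in np.linspace(0,1,8):
    c=a+(b-a)*t;q=C[np.linalg.norm(C[:,:2]-c,axis=1)<.09];q=q[q[:,2]<.6];print(c.round(2),q[:,2].max() if len(q) else None)
```

```text
[[ 0.    -0.963 -0.27   0.068]
 [ 1.     0.001 -0.001  0.   ]
 [ 0.002 -0.27   0.963 -0.129]
 [ 0.     0.     0.     1.   ]] [[294.5   0.  274.6]
 [  0.  294.5 204.2]
 [  0.    0.    1. ]]
[ 0.21 -0.59] 0.5573872902047072
[ 0.25 -0.54] 0.565094204163175
[ 0.29 -0.5 ] 0.5639948925389553
[ 0.33 -0.46] 0.5635213796668723
[ 0.37 -0.42] 0.014103905773423797
[ 0.41 -0.37] 0.045122259572817125
[ 0.45 -0.33] 0.1636307663088099
[ 0.49 -0.29] 0.1636307663088099
```

Request:
drive_tool([
  [0,0,-0.035],
  [0,0,-0.035],
], yaw=[0.027,0.027])

```text
time: 0.6
tool_pos: [0.2134, -0.5865, 0.3142]
orientation: [-0.002, 0.989, 0.146, -0.0]
contact_force: [0.0, -0.8, 0.9]
opening: 1.001
grip_force: 0.0
```

Request:
drive_tool([
  [0.0345,-0.0206,0],
  [0.0345,-0.0206,0],
  [0.0345,-0.0206,0],
  [0.0345,-0.0206,0],
  [0.0345,-0.0206,0],
  [0.0345,-0.0206,0],
  [0.0345,-0.0206,0],
  [0.0345,-0.0206,0],
  [0.0345,-0.0206,0],
  [0.0345,-0.0206,0],
], yaw=[0,0,0,0,0,0,0,0,0,0])

```text
time: 1.6
tool_pos: [0.4848, -0.2886, 0.3155]
orientation: [0.0, 0.989, 0.147, 0.0]
contact_force: [0.7, -1.7, 0.6]
opening: 1.005
grip_force: 0.0
```

Request:
drive_tool([
  [0,0,0],
  [0,0,0],
], yaw=[0,0])

```text
time: 1.8
tool_pos: [0.4841, -0.2895, 0.3153]
orientation: [0.0, 0.989, 0.148, -0.0]
contact_force: [0.2, 0.0, -0.1]
opening: 1.001
grip_force: 0.0
```

Run:
```python
from h import *
W=grab("wrist");save("w1.png",W["img"],1.2)
print(manip.read_state()["tool_pos"],proj(W,[.486,-.2875,.1575]),proj(W,[.486,-.2875,.1]))
C=cloud(W).reshape(-1,3);q=C[np.linalg.norm(C[:,:2]-[.486,-.2875],axis=1)<.05]
k=q[q[:,2]>.145];print("stemtop",len(k),k.min(0),k.max(0),cv2.minAreaRect(k[:,:2].astype(np.float32)))
k=q[(q[:,2]>.075)&(q[:,2]<.115)];print("bar",cv2.minAreaRect(k[:,:2].astype(np.float32)))
print("mat",np.median(q[:,2][q[:,2]<.02]))
```

```text
[ 0.48365377 -0.29019575  0.31528861] [273.49469288 190.17021012] [273.73313547 179.25909065]
stemtop 33457 [ 0.45810198 -0.33739419  0.14541598] [ 0.51236629 -0.23765347  0.40560264] ((0.48766857385635376, -0.28677526116371155), (0.034072984009981155, 0.09942205250263214), 17.39089012145996)
bar ((0.48770877718925476, -0.28732308745384216), (0.010966042056679726, 0.06952502578496933), 16.217378616333008)
mat 0.005732988503068692
```

View pics/w1.png

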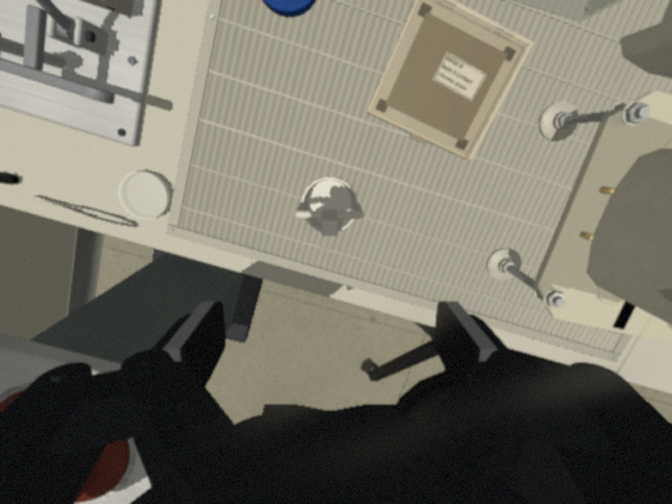

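The wrist view shows basket A at view (330,205), its stem top at (330,228), and its bail in line with the finger line. The measured centre is (0.487, -0.287) at 16°. I'll descend and grip.

Request:
drive_tool([
  [0.002,-0.001,0.03],
  [0.002,-0.001,0.035],
  [0,0,0.035],
  [0,0,0.03],
  [0,0,0.025],
  [0,0,0.015],
  [0,0,0.01],
  [0,0,0],
], yaw=[0,0,0,0,0,0,0,0])

```text
time: 2.65
tool_pos: [0.4863, -0.2872, 0.1343]
orientation: [-0.001, 0.989, 0.146, -0.001]
contact_force: [0.2, -0.2, 0.6]
opening: 0.996
grip_force: 0.0
```

Request:
drive_tool([
  [0,0,0],
  [0,0,0],
  [0,0,0],
  [0,0,0],
  [0,0,0],
  [0,0,0],
  [0,0,0],
  [0,0,0],
], yaw=[0,0,0,0,0,0,0,0], hand=0.0, grip_force=40)

```text
time: 3.45
tool_pos: [0.4874, -0.2872, 0.1358]
orientation: [0.0, 0.989, 0.147, 0.0]
contact_force: [-0.2, -0.6, 1.6]
opening: 0.157
grip_force: 40.8
```

Gripped at 13.4 mm. I'll lift, square it up with the lift, and travel to a point in front of the hook.

Request:
drive_tool([
  [0,0,-0.015],
  [0,0,-0.03],
  [0,0,-0.03],
  [0,0,-0.03],
  [0,0,-0.015],
  [0,0,0],
], yaw=[0,0.07,0.075,0.075,0.073,0])

```text
time: 4.05
tool_pos: [0.4882, -0.2877, 0.2594]
orientation: [0.002, 1.0, 0.001, 0.002]
contact_force: [0.6, 0.3, -1.3]
opening: 0.159
grip_force: 40.4
```

Request:
drive_tool([
  [-0.004,-0.015,0],
  [-0.005,-0.03,0],
  [-0.005,-0.04,0],
  [-0.005,-0.04,0],
  [-0.005,-0.04,0],
  [-0.005,-0.04,0],
  [-0.005,-0.04,0],
  [-0.005,-0.04,0],
  [-0.005,-0.04,0],
  [-0.005,-0.04,0],
], yaw=[0,0,0,0,0,0,0,0,0,0])

```text
time: 5.05
tool_pos: [0.4353, 0.08, 0.2531]
orientation: [-0.0, 1.0, 0.002, -0.002]
contact_force: [-0.2, -0.6, -1.4]
opening: 0.159
grip_force: 40.4
```

Request:
drive_tool([
  [-0.005,-0.04,0],
  [-0.003,-0.04,0],
  [0,-0.035,0],
  [0,-0.02,0],
  [0,-0.008,0],
  [0,0,0],
  [0,0,0],
], yaw=[0,0,0,0,0,0,0])

```text
time: 5.75
tool_pos: [0.4287, 0.2203, 0.2544]
orientation: [0.001, 1.0, 0.001, -0.001]
contact_force: [0.5, 0.2, 0.1]
opening: 0.156
grip_force: 40.4
```

Run:
```python
from h import *
s=manip.read_state();print(s["tool_pos"],s["orientation"])
S=grab("side");T=grab("top");W=grab("wrist")
save("s2.png",S["img"][180:390,200:420],2.5); save("w2.png",W["img"],1)
for n,d in(("top",T),("side",S),("wrist",W)):
    C=cloud(d).reshape(-1,3);C=C[np.isfinite(C).all(1)]
    q=C[(abs(C[:,0]-.60)<.065)&(abs(C[:,1]-.22)<.03)&(C[:,2]>.165)&(C[:,2]<.205)]
    if len(q):print(n,"arm",len(q),q.min(0).round(4),q.max(0).round(4),"tip z>.188",q[(q[:,2]>.188)][:,:2].min(0))
    x,y=s["tool_pos"][:2]
    q=C[(abs(C[:,0]-x)<.02)&(abs(C[:,1]-y)<.05)&(C[:,2]>.17)&(C[:,2]<.218)]
    if len(q):print(n,"bar",len(q),q.min(0).round(4),q.max(0).round(4))
```

```text
[0.4286541  0.22026112 0.25440529] [ 5.18155484e-04  9.99999156e-01  9.09922669e-04 -7.69612371e-04]
top arm 306 [0.5389 0.2108 0.171 ] [0.6477 0.2275 0.1983] tip z>.188 [0.53960597 0.21136185]
top bar 5 [0.4248 0.1833 0.1753] [0.4298 0.1856 0.1864]
side arm 451 [0.5398 0.2128 0.1708] [0.6497 0.2294 0.198 ] tip z>.188 [0.53977149 0.21409252]
side bar 137 [0.4242 0.1854 0.1702] [0.4325 0.2554 0.218 ]
wrist arm 1411 [0.5393 0.2134 0.173 ] [0.568  0.2293 0.196 ] tip z>.188 [0.53931866 0.21347281]
wrist bar 872 [0.4241 0.1852 0.1704] [0.4325 0.2543 0.218 ]
```

View pics/s2.png

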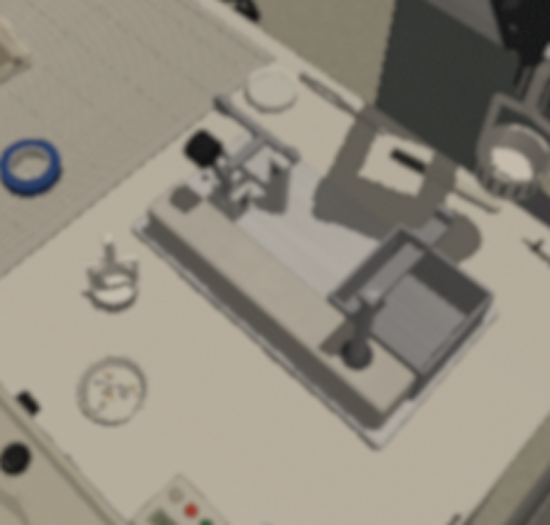

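The view shows the basket held at crop (510,150), in front of the hook tip (435,225) and aligned in y. I'll check the bar's height against the tip before going on.

Run:
```python
from h import *
for n in("side","wrist"):
    C=cloud(grab(n)).reshape(-1,3);C=C[np.isfinite(C).all(1)]
    q=C[(abs(C[:,0]-.4285)<.02)&(abs(C[:,2]-.19)<.045)]
    for a in(.19,.2,.21,.22,.23,.24):
        k=q[abs(q[:,1]-a-.003)<.004]; k=k[k[:,2]>.18]
        if len(k):print(n,a,len(k),np.percentile(k[:,2],[0,5,50,95]).round(4))
    k=C[(np.hypot(C[:,0]-.4285,C[:,1]-.22)<.05)&(C[:,2]>.1)&(C[:,2]<.175)];print(n,"cup z",np.percentile(k[:,2],[1,50,99]).round(3))
```

```text
side 0.19 35 [0.1802 0.1836 0.2047 0.2199]
side 0.2 13 [0.2168 0.217  0.2202 0.2223]
side 0.21 10 [0.2191 0.2198 0.2234 0.2309]
side 0.22 19 [0.2171 0.2214 0.2273 0.2345]
side 0.23 14 [0.2155 0.2172 0.2211 0.2227]
side 0.24 14 [0.2152 0.2154 0.2191 0.2211]
side cup z [0.128 0.143 0.17 ]
wrist 0.19 290 [0.1802 0.1852 0.2154 0.2193]
wrist 0.2 135 [0.2156 0.2165 0.2197 0.2214]
wrist 0.21 84 [0.2177 0.2186 0.2257 0.2345]
wrist 0.22 104 [0.2229 0.2239 0.23   0.2344]
wrist 0.23 81 [0.2166 0.2173 0.2198 0.2219]
wrist 0.24 170 [0.213  0.2157 0.2187 0.2204]
wrist cup z [0.128 0.13  0.17 ]
```

Request:
drive_tool([
  [0.01,0,0.003],
  [0.02,0,0.003],
  [0.025,0,0],
  [0.025,0,0],
  [0.02,0,0],
  [0.016,0,0],
  [0.01,0,0],
  [0.006,0,0],
  [0,0,0],
  [0,0,0],
], yaw=[0,0,0,0,0,0,0,0,0,0])

```text
time: 7.0
tool_pos: [0.5609, 0.2212, 0.2492]
orientation: [0.0, 1.0, 0.001, -0.0]
contact_force: [0.8, 0.4, -1.6]
opening: 0.159
grip_force: 40.4
```

Request:
drive_tool([
  [0,0,0.006],
  [0,0,0.006],
  [0,0,0.005],
  [0,0,0.004],
  [0,0,0.002],
  [0,0,0],
], yaw=[0,0,0,0,0,0])

```text
time: 7.6
tool_pos: [0.5609, 0.2212, 0.2258]
orientation: [0.0, 1.0, 0.001, -0.0]
contact_force: [-0.7, 0.5, -1.7]
opening: 0.156
grip_force: 40.4
```

Request:
drive_tool([
  [0,0,0.003],
  [0,0,0.002],
  [0,0,0.001],
  [0,0,0],
], yaw=[0,0,0,0])

```text
time: 8.0
tool_pos: [0.5612, 0.2212, 0.2204]
orientation: [-0.0, 1.0, 0.001, 0.0]
contact_force: [0.1, 0.0, -0.3]
opening: 0.156
grip_force: 40.4
```

Request:
drive_tool([
  [0,0,0.001],
  [0,0,0.001],
  [0,0,0],
], yaw=[0,0,0])

```text
time: 8.3
tool_pos: [0.5614, 0.2213, 0.2191]
orientation: [-0.0, 1.0, 0.001, 0.0]
contact_force: [-1.3, -0.4, 4.4]
opening: 0.156
grip_force: 41.1
```

Run:
```python
from h import *
s=manip.read_state();print(s["tool_pos"],s["contact_force"])
S=grab("side");W=grab("wrist")
save("s3.png",np.hstack([cv2.resize(S["img"][220:350,320:450],(400,400)),cv2.resize(W["img"][100:300,180:380],(400,400))]))
```

```text
[0.5614049  0.22126478 0.21911792] [-1.29514287 -0.40483744  4.3873252 ]
```

View pics/s3.png

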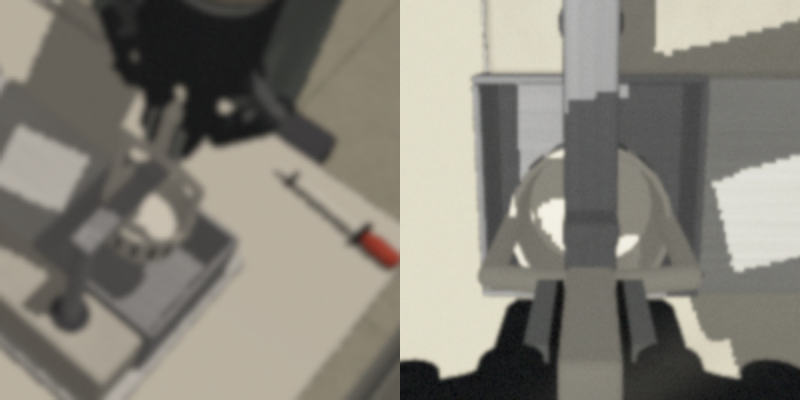

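The view shows the hook arm passing through the bail opening with the bar on the seat. The contact force of 4.4 N came at the expected height, so I'll release and rise.

Request:
drive_tool([
  [0,0,0],
  [0,0,0],
  [0,0,0],
  [0,0,0],
  [0,0,0],
], yaw=[0,0,0,0,0], hand=0.06)

```text
time: 8.9
tool_pos: [0.5611, 0.2212, 0.218]
orientation: [0.0, 1.0, 0.001, -0.0]
contact_force: [0.3, -0.2, 0.3]
opening: 0.7
grip_force: 0.0
```

Request:
drive_tool([
  [0,0,-0.015],
  [0,0,-0.03],
  [0,0,-0.03],
  [-0.01,0,-0.01],
  [0,0,0],
], yaw=[0,0,0,0,0])

```text
time: 9.4
tool_pos: [0.5513, 0.2216, 0.3066]
orientation: [-0.001, 1.0, 0.001, 0.002]
contact_force: [-0.6, 0.4, 0.2]
opening: 0.703
grip_force: 0.0
```

Run:
```python
from h import *
for n in("top","side","wrist"):
    d=grab(n);C=cloud(d).reshape(-1,3);C=C[np.isfinite(C).all(1)]
    q=C[(np.hypot(C[:,0]-.561,C[:,1]-.22)<.03)&(C[:,2]>.203)&(C[:,2]<.26)]
    if len(q):print(n,"stem",len(q),q.min(0).round(3),q.max(0).round(3))
    q=C[(np.hypot(C[:,0]-.531,C[:,1]+.05)<.035)&(C[:,2]>.03)&(C[:,2]<.12)]
    if len(q):print(n,"tab",len(q),q.min(0).round(3),q.max(0).round(3))
    q=C[(abs(C[:,0]-.535)<.02)&(C[:,1]>-.06)&(C[:,1]<.06)&(C[:,2]>.06)&(C[:,2]<.12)]
    if len(q):print(n,"bar",len(q),q.min(0).round(3),q.max(0).round(3))
    if n=="side":save("s4.png",np.hstack([cv2.resize(d["img"][220:350,320:450],(400,400)),cv2.resize(d["img"][200:300,250:350],(400,400))]))
```

```text
top stem 6 [0.541 0.213 0.204] [0.564 0.218 0.244]
top tab 71 [ 0.524 -0.061  0.08 ] [ 0.535 -0.017  0.105]
top bar 255 [ 0.524 -0.058  0.061] [0.554 0.056 0.105]
side stem 134 [0.554 0.215 0.203] [0.568 0.229 0.245]
side tab 90 [ 0.525 -0.062  0.079] [ 0.537 -0.015  0.103]
side bar 353 [ 0.524 -0.057  0.061] [0.555 0.058 0.103]
wrist stem 631 [0.554 0.215 0.203] [0.567 0.229 0.244]
wrist tab 396 [ 0.526 -0.059  0.08 ] [ 0.536 -0.015  0.102]
wrist bar 1582 [ 0.523 -0.059  0.06 ] [0.555 0.059 0.102]
```

View pics/s4.png

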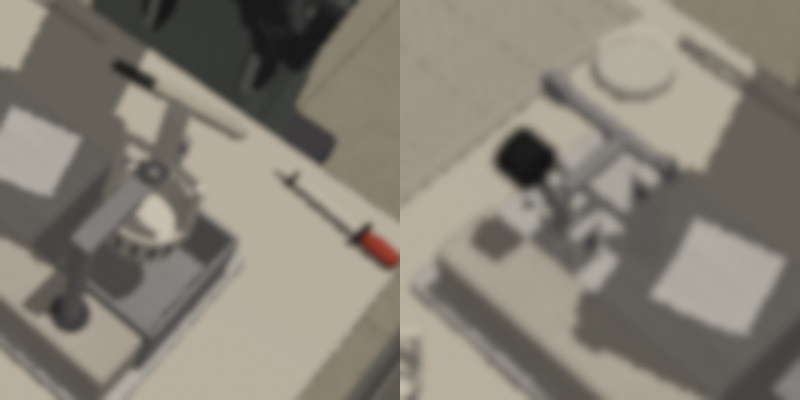

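The view shows the basket hanging upright on the hook (stem 0.561, 0.222, top 0.244). Seen from three cameras, the tab is centred near x 0.530, y -0.05 with its top at 0.101, as expected. Next I move over the tab and turn so the jaws close along x.

Request:
drive_tool([
  [-0.002,0.015,0],
  [-0.003,0.03,0],
  [-0.003,0.04,0],
  [-0.003,0.04,0],
  [-0.003,0.04,0],
  [-0.003,0.04,0],
  [-0.003,0.035,0],
  [-0.001,0.02,0],
  [0,0.011,0],
  [0,0,0],
], yaw=[0,0,0,0,0,0,0,0,0,0], hand=0.04)

```text
time: 10.55
tool_pos: [0.5301, -0.0512, 0.3022]
orientation: [-0.0, 1.0, -0.0, -0.001]
contact_force: [-0.6, 0.1, 0.3]
opening: 0.47
grip_force: 0.0
```

Request:
drive_tool([
  [0,0,0],
  [0,0,0],
  [0,0,0],
  [0,0,0],
  [0,0,0],
  [0,0,0],
  [0,0,0],
  [0,0,0],
  [0,0,0],
  [0,0,0],
], yaw=[-0.14,-0.14,-0.14,-0.14,-0.14,-0.14,-0.14,-0.14,-0.14,-0.14])

```text
time: 11.55
tool_pos: [0.5306, -0.0486, 0.3028]
orientation: [-0.001, 0.762, 0.648, -0.0]
contact_force: [0.5, 0.0, 0.1]
opening: 0.465
grip_force: 0.0
```

Request:
drive_tool([
  [0,0,0.03],
  [0,0,0.04],
  [0,0,0.02],
  [0,0,0],
  [0,0,0],
], yaw=[-0.14,-0.031,0,0,0])

```text
time: 12.05
tool_pos: [0.5307, -0.0491, 0.2135]
orientation: [-0.0, 0.706, 0.708, -0.0]
contact_force: [0.7, -0.3, 0.8]
opening: 0.47
grip_force: 0.0
```

Run:
```python
from h import *
s=manip.read_state();print(s["tool_pos"],s["orientation"],s["joint_pos"].round(2))
d=grab("wrist");C=cloud(d).reshape(-1,3);C=C[np.isfinite(C).all(1)]
q=C[(abs(C[:,0]-.531)<.03)&(C[:,1]<-.01)&(C[:,1]>-.08)&(C[:,2]>.07)&(C[:,2]<.115)]
print(len(q),q.min(0),q.max(0))
k=q[q[:,2]>.096];print("top",k.min(0),k.max(0))
```

```text
[ 0.53074316 -0.04908745  0.21346682] [-2.59882218e-04  7.06013139e-01  7.08198686e-01 -3.24438856e-05] [-0.23 -0.15  1.86  0.    1.43 -0.24]
684 [ 0.52549816 -0.06024838  0.08998036] [ 0.53524135 -0.01001504  0.10223899]
top [ 0.52558865 -0.05829864  0.09601732] [ 0.53516233 -0.03840701  0.10223899]
```

Request:
drive_tool([
  [0,0,0.03],
  [0,0,0.035],
  [0,0,0.03],
  [0,0,0.02],
  [0,0,0.01],
  [0,0,0],
], yaw=[0,0,0,0,0,0])

```text
time: 12.7
tool_pos: [0.5309, -0.0497, 0.0884]
orientation: [-0.0, 0.706, 0.708, -0.0]
contact_force: [-0.2, -0.0, -0.1]
opening: 0.468
grip_force: 0.0
```

Request:
drive_tool([
  [0,0,0],
  [0,0,0],
  [0,0,0],
  [0,0,0],
  [0,0,0],
], yaw=[0,0,0,0,0], hand=0.0, grip_force=20)

```text
time: 13.2
tool_pos: [0.5312, -0.0502, 0.0903]
orientation: [0.001, 0.706, 0.708, 0.0]
contact_force: [-4.2, -1.0, 5.3]
opening: 0.109
grip_force: 25.5
```

Request:
drive_tool([
  [0.0019,0,-0.0189],
  [0.0056,0,-0.0181],
  [0.0091,0,-0.0167],
  [0.0122,0,-0.0144],
  [0,0,0],
], yaw=[0,0,0,0,0])

```text
time: 13.7
tool_pos: [0.5311, -0.0197, 0.1587]
orientation: [0.001, 0.706, 0.708, 0.001]
contact_force: [-1.3, -0.1, 3.5]
opening: 0.113
grip_force: 23.6
```

Request:
drive_tool([
  [0.0149,0,-0.0118],
  [0.0169,0,-0.0086],
  [0.0182,0,-0.005],
  [0.0189,0,-0.0014],
  [0.0188,0,0.0025],
  [0.018,0,0.0062],
  [0.0164,0,0.0096],
  [0,0,0],
], yaw=[0,0,0,0,0,0,0,0])

```text
time: 14.5
tool_pos: [0.5311, 0.1036, 0.1665]
orientation: [0.0, 0.706, 0.709, 0.002]
contact_force: [-1.7, 2.9, 4.5]
opening: 0.113
grip_force: 26.8
```

Request:
drive_tool([
  [0,0,0],
  [0,0,0],
  [0,0,0],
  [0,0,0],
  [0,0,-0.02],
  [0,0,-0.04],
  [0,0,-0.03],
  [0,0,0],
], yaw=[0,0,0,0,0,0,0,0], hand=0.035)

```text
time: 15.3
tool_pos: [0.533, 0.1009, 0.261]
orientation: [0.003, 0.707, 0.708, 0.004]
contact_force: [0.4, 0.1, -0.1]
opening: 0.407
grip_force: 0.0
```

Run:
```python
from h import *
for n in("top","side","wrist"):
    d=grab(n);C=cloud(d).reshape(-1,3);C=C[np.isfinite(C).all(1)]
    q=C[(abs(C[:,0]-.531)<.012)&(C[:,1]<.155)&(C[:,1]>.08)&(C[:,2]>.06)&(C[:,2]<.2)]
    if len(q):print(n,"tab",len(q),q.min(0).round(3),q.max(0).round(3))
    q=C[(abs(C[:,0]-.561)<.012)&(abs(C[:,1]-.222)<.012)&(C[:,2]>.2)&(C[:,2]<.25)]
    if len(q):print(n,"stem",q.mean(0).round(3),q[:,2].max())
    q=C[(abs(C[:,0]-.62)<.03)&(abs(C[:,1]-.011)<.03)&(C[:,2]>.14)&(C[:,2]<.18)]
    if len(q):print(n,"knob",q.min(0).round(3),q.max(0).round(3))
    if n=="side":save("s5.png",d["img"][190:340,240:460],3)
```

```text
top tab 6 [0.527 0.082 0.101] [0.54  0.083 0.105]
top knob [ 0.604 -0.002  0.144] [0.633 0.021 0.175]
side tab 175 [0.525 0.081 0.095] [0.543 0.151 0.125]
side stem [0.563 0.223 0.227] 0.24653608221859247
side knob [ 0.604 -0.001  0.14 ] [0.636 0.024 0.173]
wrist tab 800 [0.526 0.08  0.094] [0.542 0.151 0.125]
wrist stem [0.558 0.216 0.228] 0.2444169498060192
wrist knob [0.611 0.022 0.14 ] [0.63  0.024 0.149]
```

View pics/s5.png

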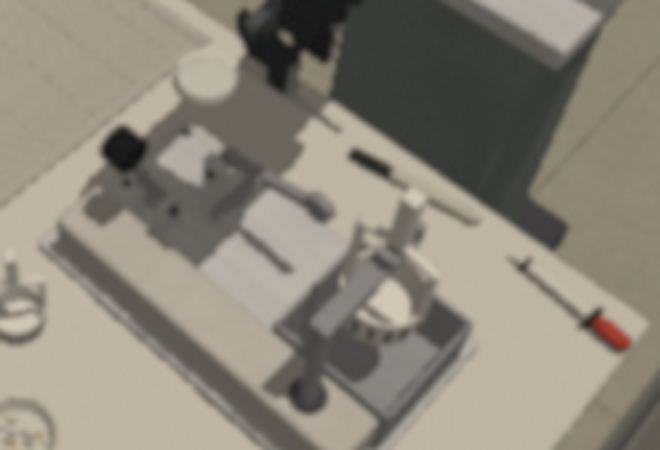

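The view shows the basket still hanging on the hook and the catch bar lying over with its tab at crop (318,203), which matches y 0.138, z 0.111 (fully open). The lever is still at rest, with its knob at crop (123,148). Now for the lever.

Request:
drive_tool([
  [-0.01,0.01,0],
  [-0.02,0.02,0],
  [-0.025,0.025,0],
  [-0.02,0.02,0],
  [-0.0155,0.0115,0],
  [0,0,0],
], yaw=[0,0,0,0,0,0], hand=0.06)

```text
time: 16.05
tool_pos: [0.6177, 0.0085, 0.2531]
orientation: [-0.001, 0.707, 0.707, -0.001]
contact_force: [0.1, -0.3, 0.5]
opening: 0.706
grip_force: 0.0
```

Request:
drive_tool([
  [0,0,0],
  [0,0,0],
  [0,0,0],
  [0,0,0],
  [0,0,0],
  [0,0,0],
  [0,0,0],
  [0,0,0],
  [0,0,0],
  [0,0,0],
], yaw=[0.14,0.14,0.14,0.14,0.14,0.14,0.14,0.14,0.14,0.14])

```text
time: 17.05
tool_pos: [0.6163, 0.0114, 0.2542]
orientation: [-0.0, 0.996, 0.084, -0.001]
contact_force: [-0.0, -0.7, -0.4]
opening: 0.701
grip_force: 0.0
```

Request:
drive_tool([
  [0,0,0],
  [0,0,0],
  [0,0,0],
  [0,0,0],
], yaw=[0.14,0.031,0,0])

```text
time: 17.45
tool_pos: [0.6166, 0.0112, 0.2545]
orientation: [-0.0, 1.0, 0.002, -0.0]
contact_force: [-0.4, -0.7, 0.1]
opening: 0.704
grip_force: 0.0
```

Run:
```python
from h import *
s=manip.read_state();print(s["tool_pos"],s["orientation"])
d=grab("wrist");C=cloud(d);m=(d["img"].max(-1)<60);q=C[m];q=q[np.isfinite(q).all(1)]
q=q[(abs(q[:,0]-.62)<.04)&(abs(q[:,1]-.011)<.04)&(q[:,2]>.13)&(q[:,2]<.18)]
print(len(q),np.percentile(q,[1,99],axis=0).round(4))
```

```text
[0.61659626 0.01115068 0.25451068] [-1.36566315e-04  9.99998704e-01  1.55490370e-03 -3.93934364e-04]
1109 [[ 6.085e-01 -4.000e-04  1.545e-01]
 [ 6.356e-01  2.250e-02  1.699e-01]]
```

Request:
drive_tool([
  [0.003,0,0.025],
  [0,0,0.03],
  [0,0,0.025],
  [0,0,0.015],
  [0,0,0.01],
  [0,0,0],
], yaw=[0,0,0,0,0,0])

```text
time: 18.1
tool_pos: [0.6194, 0.0108, 0.1486]
orientation: [-0.0, 1.0, 0.001, -0.001]
contact_force: [0.6, 0.4, 0.1]
opening: 0.703
grip_force: 0.0
```

Request:
drive_tool([
  [0,0,0],
  [0,0,0],
  [0,0,0],
  [0,0,0],
  [0,0,0],
  [0,0,0],
], yaw=[0,0,0,0,0,0], hand=0.0, grip_force=50)

```text
time: 18.7
tool_pos: [0.6211, 0.011, 0.1519]
orientation: [-0.0, 1.0, 0.001, 0.001]
contact_force: [-0.5, 2.2, 6.2]
opening: 0.276
grip_force: 50.6
```

Request:
drive_tool([
  [-0.0055,0,-0.0017],
  [-0.0055,0,-0.0017],
  [-0.0057,0,-0.0012],
  [-0.0057,0,-0.0011],
  [-0.0057,0,-0.0006],
  [-0.0057,0,-0.0005],
  [-0.0115,0,0],
  [0,0,0],
], yaw=[0,0,0,0,0,0,0,0])

```text
time: 19.5
tool_pos: [0.5769, 0.011, 0.1585]
orientation: [-0.0, 1.0, 0.001, 0.004]
contact_force: [6.3, 2.7, 1.2]
opening: 0.274
grip_force: 49.5
```

Request:
drive_tool([
  [-0.0057,0,0.0005],
  [-0.0057,0,0.0006],
  [-0.0057,0,0.0011],
  [-0.0056,0,0.0012],
  [-0.0055,0,0.0017],
  [-0.0055,0,0.0017],
  [-0.0053,0,0.0022],
  [-0.0053,0,0.0023],
  [-0.005,0,0.0027],
  [-0.005,0,0.0028],
], yaw=[0,0,0,0,0,0,0,0,0,0])

```text
time: 20.5
tool_pos: [0.5251, 0.0111, 0.1448]
orientation: [-0.001, 1.0, 0.001, 0.007]
contact_force: [5.5, 3.7, 10.3]
opening: 0.271
grip_force: 52.6
```

Request:
drive_tool([
  [0,0,0],
  [-0.002,0,0.001],
  [-0.002,0,0.001],
  [0,0,0],
  [0,0,0],
], yaw=[0,0,0,0,0])

```text
time: 21.0
tool_pos: [0.5209, 0.0111, 0.1426]
orientation: [-0.001, 1.0, 0.001, 0.006]
contact_force: [4.9, 4.7, 9.7]
opening: 0.271
grip_force: 53.0
```

Run:
```python
from h import *
s=manip.read_state();print(s["tool_pos"],s["contact_force"],s["time"])
for n in("top","side"):
    d=grab(n);C=cloud(d).reshape(-1,3);C=C[np.isfinite(C).all(1)]
    q=C[(abs(C[:,0]-.561)<.015)&(abs(C[:,1]-.222)<.014)&(C[:,2]>.13)&(C[:,2]<.26)]
    if len(q):print(n,"stem",len(q),q.mean(0).round(3),q[:,2].max())
    q=C[(C[:,0]>.53)&(C[:,0]<.65)&(abs(C[:,1]-.221)<.008)&(C[:,2]>.1)&(C[:,2]<.2)];
    if len(q): print(n,"arm z",np.percentile(q[q[:,0]>.6][:,2],[5,50,95]).round(3))
    if n=="side":save("s6.png",d["img"][190:340,240:460],3)
```

```text
[0.52094804 0.01106022 0.1425536 ] [4.92333115 4.65108261 9.69095162] 21.0
top stem 76 [0.559 0.217 0.168] 0.1935582891765848
top arm z [0.123 0.126 0.13 ]
side stem 176 [0.563 0.223 0.164] 0.19159043955699806
side arm z [0.107 0.127 0.129]
```

View pics/s6.png

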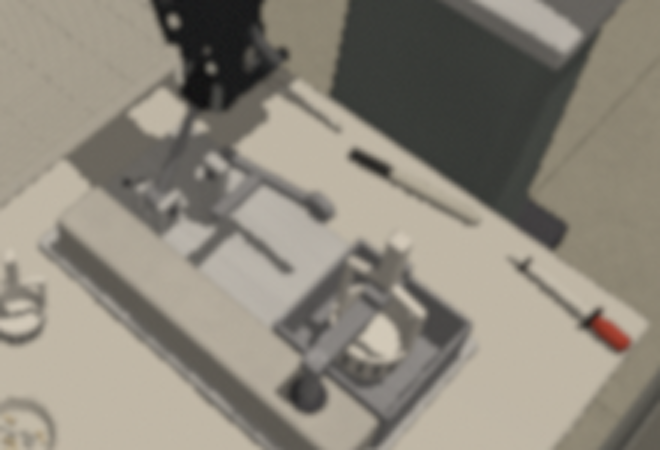

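The view shows the basket going into the tank. Its stem top is at about 0.191, so it has dropped ~54 of 60 mm and the lever isn't yet at its stop. I'll pull further.

Request:
drive_tool([
  [-0.004,0,0.002],
  [-0.004,0,0.002],
  [0,0,0],
  [0,0,0],
], yaw=[0,0,0,0])

```text
time: 21.5
tool_pos: [0.5123, 0.0111, 0.1373]
orientation: [-0.001, 1.0, 0.001, 0.006]
contact_force: [5.5, 5.0, 5.8]
opening: 0.272
grip_force: 53.0
```

Request:
drive_tool([
  [-0.003,0,0.0015],
  [-0.003,0,0.0015],
  [0,0,0],
  [0,0,0],
], yaw=[0,0,0,0])

```text
time: 21.9
tool_pos: [0.5103, 0.011, 0.1361]
orientation: [-0.001, 1.0, 0.001, 0.011]
contact_force: [19.0, 5.8, 1.5]
opening: 0.271
grip_force: 52.4
```

```bash
cat > chk.py <<'E'
from h import *
s=manip.read_state();print(s["tool_pos"],s["contact_force"],s["time"])
for n in("top","side"):
    d=grab(n);C=cloud(d).reshape(-1,3);C=C[np.isfinite(C).all(1)]
    q=C[(abs(C[:,0]-.561)<.015)&(abs(C[:,1]-.222)<.014)&(C[:,2]>.13)&(C[:,2]<.26)]
    print(n,"stem",len(q),q.mean(0).round(3),np.sort(q[:,2])[-12:].round(4))
    q=C[(C[:,0]>.6)&(C[:,0]<.65)&(abs(C[:,1]-.221)<.008)&(C[:,2]>.1)&(C[:,2]<.2)]
    print(n,"arm z",np.percentile(q[:,2],[50,95]).round(4))
E
python3 chk.py
```

```text
[0.51029287 0.01104306 0.13606339] [19.03446651  5.77064021  1.51075843] 21.9
top stem 66 [0.559 0.217 0.166] [0.1833 0.1834 0.1838 0.1841 0.1843 0.1843 0.1843 0.1848 0.1853 0.1855
 0.1862 0.1877]
top arm z [0.1206 0.1229]
side stem 148 [0.563 0.223 0.162] [0.184  0.184  0.1842 0.1842 0.1843 0.1844 0.1845 0.1846 0.185  0.1851
 0.1851 0.1858]
side arm z [0.1203 0.1225]
```

The stop is reached: the force jumped to 19 N, the hook is at 0.120 and the stem has dropped 60 mm. I'll hold briefly to confirm, then hand in.

Request:
drive_tool([
  [0,0,0],
  [0,0,0],
  [0,0,0],
  [0,0,0],
  [0,0,0],
  [0,0,0],
], yaw=[0,0,0,0,0,0])

```text
time: 22.6
tool_pos: [0.5103, 0.011, 0.1361]
orientation: [-0.001, 1.0, 0.001, 0.011]
contact_force: [18.9, 5.6, 0.7]
opening: 0.271
grip_force: 52.4
```

```bash
python3 chk.py && python3 -c "
from workcell import manip
print(manip.close_job())"
```

```text
[0.51027815 0.01104856 0.13605296] [18.88748551  5.61754482  0.73830685] 22.6
top stem 68 [0.559 0.217 0.165] [0.1832 0.1835 0.1835 0.1837 0.1838 0.184  0.1841 0.1841 0.1846 0.185
 0.1852 0.1871]
top arm z [0.1199 0.1246]
side stem 147 [0.564 0.223 0.163] [0.1839 0.184  0.1842 0.1844 0.1846 0.1848 0.1849 0.185  0.1851 0.1855
 0.1856 0.187 ]
side arm z [0.1202 0.1225]
the job is handed in; nothing more can be done
None
```

The job is handed in at 22.6 s: the larger basket hangs on the hook and is 60 mm down in the tank, the catch is fully over on the open side, and the arm is still holding the lever against its stop.

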